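Seat the carton former on its three-point base and bolt it

TASK

Put the carton former back on its stamping base, with its blue tongue towards the red-knobbed bolt: its three ball feet must settle fully home in the cone, groove and flat seats, gently, without slamming it down or leaning on it hard (never with more than 40 N). Then slide the bolt all the way in over the tongue and let go; leave everything else on the bench where it is.

Things in the scene. Friction and masses are not known exactly. Their poses are not given: they have to be found in the camera images.
- former: The carton former, loose, about 0.5 kg: an upright wooden block on an aluminium plate (112 x 110 mm, 8 mm thick, underside 18 mm above the origin) that stands on three polished steel ball feet of 12 mm diameter. Origin on the block's axis at the level of the balls' undersides (on the bench at the start); x along the block's long side, y towards the blue tongue, z up.
- block_top (a point): Middle of the former's black rubber top, 88 mm above its origin. The pale wooden block below it is 70 mm along x, 36 mm along y and reaches down to the plate, 26 mm above the origin. Grip it across its 36 mm from above.
- tongue_tip (a point): Middle of the end of the former's blue tongue, (0, 80, 22) mm in the former's frame; the tongue is 70 mm wide and 8 mm thick.
- foot_a (a point): Underside of the ball foot that belongs in the cone; at (-45, 0, 0) mm in the former's frame
- foot_b (a point): Underside of the ball foot that belongs in the V groove; at (35, 42, 0) mm in the former's frame
- foot_c (a point): Underside of the ball foot that belongs on the flat seat; at (35, -42, 0) mm in the former's frame
- former_base: The grey stamping base, fixed to the bench: 180 x 170 x 12 mm, origin at the centre of its underside on the bench, z up, bolt bracket at +y. It carries the aluminium seat plate (see base_level). With the former home, its axes are parallel to the base's and its origin is 21 mm above the base's origin; with feet that missed their seats it stands 26 mm up.
- base_level (a point): Point over the base's centre, level with the seat plate's top (26 mm up). The plate, 170 x 150 mm, is clamped with its centre anywhere within +-16 mm in x and +-10 mm in y of this point, parallel to the base; where is not reported, but its seats can be seen, or felt by sliding the feet lightly over it until all three drop. Seats lie about its centre as the feet about the former's origin.
- bracket (a point): Top middle of the blue bolt bracket, (0, 118, 49) mm in the base's frame. On the seats in the plate: a brass cone and a brass V groove along x, 32 mm long, both with 45 degree walls and 15 mm wide at the mouth, and a recessed flat of 24 x 24 mm. Home, the balls' undersides lie 5 mm below the plate's top. The plate does not move when pushed.
- lock_bolt (a joint): Slide of the steel bolt (24 mm wide, 8 mm thick), m: 0 drawn back (start), 0.040 fully in. It moves along the base's -y with about 3 N friction and stays where it is left. Its underside, 49.5 mm above the bench, passes 2.5 mm over the tongue of a former that is home and strikes the tongue of one that is not. Drawn back, its nose is 96 mm from the base's centre.
- bolt_knob (a point): Centre of the bolt's upright red knob, 18 mm diameter, 22 mm high (from 65.5 to 87.5 mm above the bench), on a 12 mm steel neck 8 mm high; at (0, 138, 76.5) mm in the base's frame when drawn back, (0, 98, 76.5) when fully in. Can be pinched from above or pushed.
- glue_jar: Bystander, to be left alone: white glue jar with blue cap, 58 mm diameter, 92 mm high. Origin at the centre of its underside.
- stamp: Bystander, to be left alone: rubber stamp with red knob, 28 x 60 x 76 mm high. Origin at the centre of its underside.
- tape_2: Bystander, to be left alone: roll of cream tape lying flat, 100 mm diameter, 25 mm high. Origin at the centre of its underside.
- thread_cone: Bystander, to be left alone: red thread cone, 63 mm diameter, 113 mm high. Origin at the centre of its underside.

How it is judged:
On the way, in this order (a step that is already met when the one before it is completed fails the run):
1. the former is lifted clear of the bench (height (world z) of former above 0.045 m and contact force between former and the fingers above 1 N), for 0.2 s.
2. the former is home in its three seats, the bolt still drawn back (z of former in the frame of former_base between 0.019 and 0.0227 m and angle between former's own z axis and vertical below 0.025 rad and x of former in the frame of former_base between -0.022 and 0.022 m and y of former in the frame of former_base between -0.016 and 0.016 m and angle between the x axis of former and the x axis of former_base, either way round below 0.08 rad and value of joint lock_bolt below 0.012 m), for 0.3 s.
3. the bolt is slid in over the tongue (z of former in the frame of former_base between 0.019 and 0.0227 m and angle between former's own z axis and vertical below 0.025 rad and x of former in the frame of former_base between -0.022 and 0.022 m and y of former in the frame of former_base between -0.016 and 0.016 m and angle between the x axis of former and the x axis of former_base, either way round below 0.08 rad and value of joint lock_bolt above 0.036 m), for 0.2 s.
At the end, for the whole second after the job is handed in: The former rests home: its origin 19.0 to 22.7 mm above the base's origin, tilted less than 0.025 rad, within 22 mm in x and 16 mm in y of the base's centre, its axes within 0.08 rad of the base's; the bolt is in by more than 36 mm; the former is still and not touched (all of step 3 and linear speed of former below 0.01 m/s and contact force between former and the fingers below 0.1 N).
It fails at once if the former is slammed or forced onto the base (contact force above 40 N) (contact force between former and former_base above 40 N).
It fails at once if the former is tipped over by more than 0.5 rad (angle between former's own z axis and vertical above 0.5 rad).
It fails at once if a bystander is moved by more than 30 mm (distance of any of glue_jar, stamp, tape_2, thread_cone from where it was at the start of the episode above 0.03 m).
It also fails if it takes over 72 s, if anything falls off the work surface, if the arm or the gripper's body presses on something with over 40 N, if the wrist force passes 120 N, or if a joint passes its speed limit or range.

ROBOT

A 7-joint arm with a two-finger parallel gripper is mounted at the origin on the work surface; the furniture and walls round the work are solid. World frame = base frame: x ahead of the robot, y to its left, z up, the work surface at z = 0. Lengths are in m, angles in rad, forces in N, time in s.
With the tool pointing down it reaches from about 0.425 to 0.925 m from the base axis. Payload 6.8 kg.
Tool frame: the origin (TCP) lies at the very end of the fingers, on their centre line; the grasp point (between the pads) lies 19 mm behind it; z points along the fingers, y is the line along which they close (so a half turn about z gives the same grasp; the last joint's range is limited). The gripper opens to 88 mm and grips with 3 to 60 N. Pads are 20 mm wide; open, the fingers measure 115 mm over their backs; the gripper's body (75 mm by 178 mm) begins 61 mm behind the grasp point.
Start: joints at [1.195, 0.477, 0.022, 1.555, -0.011, 1.109, -0.083], TCP at [0.179, -0.651, 0.223] pointing down, gripper open.
Joint ranges: [-2.96, 2.96], [-0.34, 2.1], [-1.41, 1.46], [0.24, 2.44], [-1.37, 4.51], [0.17, 1.92], [-2.96, 2.96]. Speed limits (rad/s): [2.39, 2.39, 3.14, 3.14, 3.14, 3.14, 3.14].

INTERFACE

Orientations are given as a 3x3 rotation matrix whose columns are the frame's x, y, z axes.
In Python, from cell import sensors, get_image, bot gives the robot as it stands. The module is installed in compiled form; this text tells all that it offers.
- The arm moves only by the tool arm_command, never from a script. Its argument "steps" is a list of rows, each a list of 3 entries, a list of its own where there are three numbers: the shift along the tool's x, y, z in m, then the turn, a rotation vector about the tool's x, y, z in degrees, then the gripper command: -1 is shut, 1 is fully open, values between are in proportion. A call has 1 to 20 rows; each row is the pose to reach, as a shift and turn from the pose commanded when the call began, along the tool's axes at that moment; what a row does not reach only later rows make up. A row lasts 1/8 s, in which the tool goes at most 62.5 mm and 10.7 degrees, less where a joint would pass 70% of its speed; a pose out of reach is approached as far as the arm can. A call with a gripper value outside its range is refused whole. The fingers move at their own pace and stop on an object; the grip force is fixed at half the most. Time passes only in rows, so rows that repeat a pose let the fingers close. It gives the time, the measured TCP pose, the force, the opening and the grip force at its end, in the units of the state.
- sensors.observe(): the state, without advancing time (a new reading comes with each control period).
- get_image(name): name is "scene" or "side" or "wrist"; returns a dict with "color" (400x640x3 uint8, red, green, blue), "intrinsics" (3x3 intrinsics, pixels), "extrinsics" (4x4, takes a point from camera to world coordinates). Camera axes: x right, y up, looking along -z (the intrinsics and any distortion apply to the point x, -y, -z); pixel columns grow to the right and rows downward; lengths in m; the calibration is good to about 2 mm. A picture is of the moment at which its call begins. There is no depth.
- bot.close_job(): hands the job in; it is judged then, once.
The state is a dict: "clock": time; "qpos": joint angles; "joint_velocities": joint speeds; "joint_torque": joint torques, N m; "ee_pos": TCP position; "ee_rot": TCP orientation; "ft_force": force on the tool from outside, world axes, zero at the start; "moment": the same for the moment, N m; "finger_gap": finger opening in m; "finger_force": force on a finger pad.
Only numpy, scipy, OpenCV 4.12 (cv2) and the standard library are available. Lean on these libraries where they do the work, as an engineer would, in place of code of your own. Each camera call takes 0.05 s, during which the arm holds its last target. There are 200 camera calls.

## Working session

There is one attempt and no reset: what is moved stays moved. The work goes in short steps, Python scripts to look and compute and a tool call to move; the robot and the scene stay as the last step left them, time stands still between calls to the robot, and variables do not carry over. Pictures are saved under pics/ and viewed, at most 10 in all, crops included, and the job is handed in when it is done.

Besides the shell and the picture viewer there is one more tool, called by a JSON object that holds its "fn" and its "kwargs", one argument or row to a line. arm_command: Moves the arm, as the interface text tells. Its arguments: {"type":"object","properties":{"steps":{"type":"array","items":{"type":"array"}}},"required":["steps"]}

```bash
mkdir -p pics; cat > h.py <<'E'
import numpy as np, cv2
from cell import sensors, get_image, bot
def snap(n,f):
    d=get_image(n); cv2.imwrite('pics/'+f+'.png',d['color'][:,:,::-1]); np.savez('pics/'+f+'.npz',K=d['intrinsics'],E=d['extrinsics']); return d
def load(f):
    d=np.load('pics/'+f+'.npz'); return d['K'],d['E']
def ray(f,u,v):
    K,E=load(f); r=np.linalg.inv(K)@[u,v,1]; r=np.array([r[0],-r[1],-r[2]]); return E[:3,3],E[:3,:3]@r
def atz(f,u,v,z):
    o,r=ray(f,u,v); return o+r*(z-o[2])/r[2]
def proj(f,P):
    K,E=load(f); c=(np.atleast_2d(P)-E[:3,3])@E[:3,:3]; c=c*[1,-1,-1]; p=c@K.T; return p[:,:2]/p[:,2:]
E
python3 - <<'E'
from h import *
for n in ['scene','side','wrist']:
    snap(n,n+'0'); print(n,load(n+'0')[0].round(1).tolist(),load(n+'0')[1].round(3).tolist())
s=sensors.observe(); print(s)
a=np.vstack([cv2.imread('pics/scene0.png')]);
E
```

```text
scene [[514.3, 0.0, 314.7], [0.0, 514.3, 199.1], [0.0, 0.0, 1.0]] [[0.837, 0.376, -0.398, -0.19], [-0.548, 0.575, -0.608, -1.235], [0.001, 0.727, 0.687, 1.247], [0.0, 0.0, 0.0, 1.0]]
side [[489.9, 0.0, 319.1], [0.0, 489.9, 201.9], [0.0, 0.0, 1.0]] [[-0.887, 0.206, -0.413, -0.145], [-0.461, -0.347, 0.817, 1.055], [0.025, 0.915, 0.403, 0.711], [0.0, 0.0, 0.0, 1.0]]
wrist [[351.6, 0.0, 317.3], [0.0, 351.6, 191.4], [0.0, 0.0, 1.0]] [[0.265, 0.92, 0.289, 0.259], [-0.964, 0.253, 0.077, -0.629], [-0.002, -0.299, 0.954, 0.386], [0.0, 0.0, 0.0, 1.0]]
{'clock': 0.15, 'qpos': array([ 1.19491325,  0.47763948,  0.02235307,  1.55615338, -0.01147582,
        1.10931895, -0.0831115 ]), 'joint_velocities': array([ 8.97092458e-05, -2.02979467e-03,  1.83386627e-03, -2.64320830e-03,
        7.53102130e-04, -3.86588438e-04,  1.44090859e-04]), 'joint_torque': array([ 3.36584533e-03, -5.83290696e+01,  1.53726865e+00, -2.72876018e+01,
       -5.41530736e-02,  1.44312074e-02,  8.23909636e-05]), 'ee_pos': array([ 0.1784693 , -0.65052133,  0.22191556]), 'ee_rot': array([[ 9.64356618e-01,  2.64605515e-01, -4.84137260e-04],
       [ 2.64605929e-01, -9.64355745e-01,  1.30385535e-03],
       [-1.21873232e-04, -1.38548712e-03, -9.99999033e-01]]), 'ft_force': array([ 0.16394649, -0.20066372,  0.36914912]), 'moment': array([0.06276052, 0.00083401, 0.0234266 ]), 'finger_force': 0.0, 'finger_gap': 0.08804029579936147}
```

View pics/scene0.png

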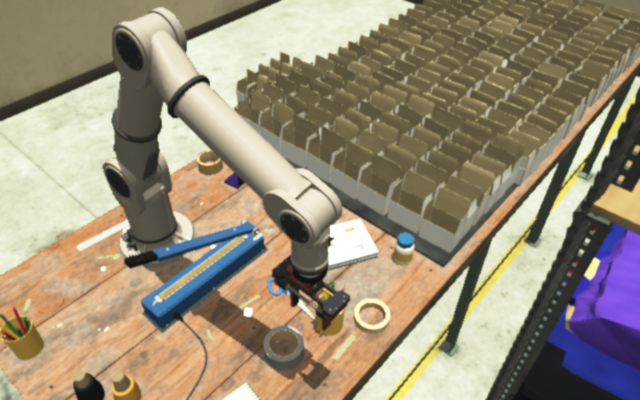

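View pics/side0.png

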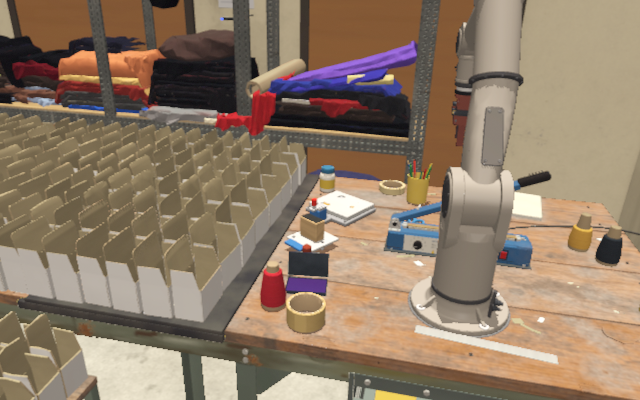

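The side view shows the glue jar at (328,180), a grey/white base at (343,206), a block with a blue tongue at (312,227), and the thread cone at (272,285). The detail is too small to measure, so I'll enlarge it.

```bash
python3 - <<'E'
from h import *
a=cv2.imread('pics/side0.png')[155:270,250:410]; b=cv2.imread('pics/scene0.png')[200:350,250:430]
c=cv2.resize(a,(800,575),interpolation=cv2.INTER_CUBIC); cv2.imwrite('pics/sidec.png',c)
for p in [(312,245),(343,206),(328,190),(307,290)]: print(p,atz('side0',*p,0).round(3))
for p in [(350,245),(404,260),(330,330),(320,250)]: print(p,atz('scene0',*p,0).round(3))
E
```

```text
(312, 245) [ 0.454 -0.089  0.   ]
(343, 206) [ 0.494 -0.396  0.   ]
(328, 190) [ 0.607 -0.502  0.   ]
(307, 290) [0.353 0.126 0.   ]
(350, 245) [ 0.51  -0.375  0.   ]
(404, 260) [ 0.615 -0.518  0.   ]
(330, 330) [ 0.278 -0.599  0.   ]
(320, 250) [ 0.418 -0.339  0.   ]
```

View pics/sidec.png

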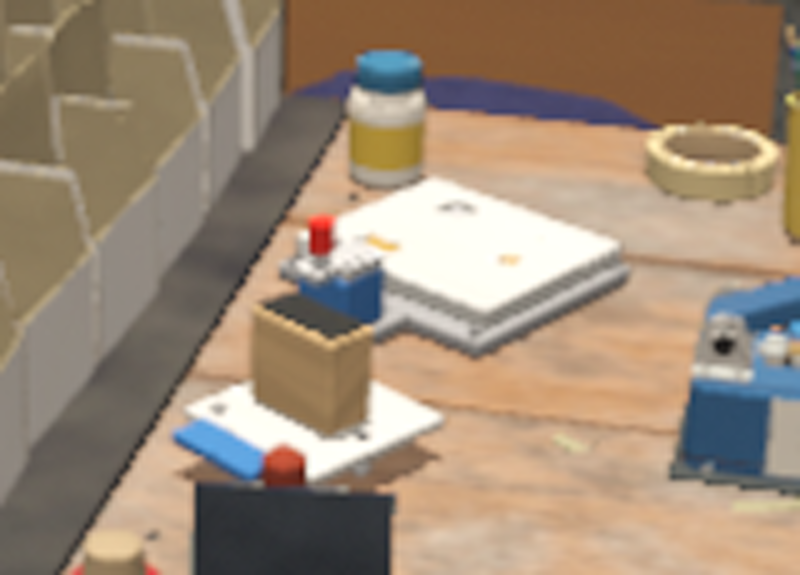

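View pics/wrist0.png

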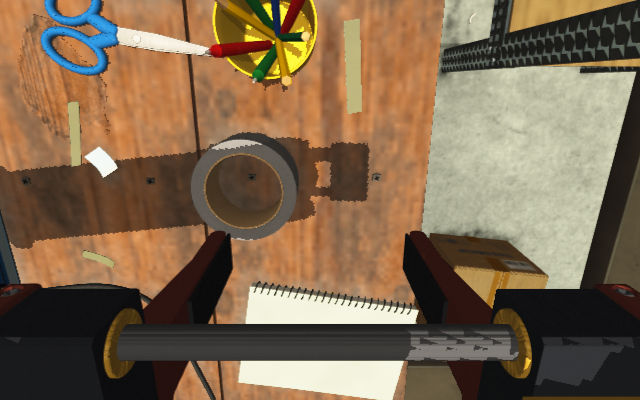

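The wrist view shows tape, a pencil cup and a notepad, so the camera needs to go over the work area. The base with its red-knobbed bracket sits near (0.50,-0.39), and the former is near (0.45,-0.09).

{"fn": "arm_command", "kwargs": {
  "steps": [
    [[0.1, -0.07, -0.12], [0, 0, 0], 1],
    [[0.15, -0.1, -0.12], [0, 0, 0], 1],
    [[0.2, -0.135, -0.12], [0, 0, 0], 1],
    [[0.25, -0.17, -0.12], [0, 0, 0], 1],
    [[0.3, -0.2, -0.12], [0, 0, 0], 1],
    [[0.35, -0.235, -0.12], [0, 0, 0], 1],
    [[0.4, -0.27, -0.12], [0, 0, 0], 1],
    [[0.448, -0.302, -0.12], [0, 0, 0], 1],
    [[0.448, -0.302, -0.12], [0, 0, 0], 1],
    [[0.448, -0.302, -0.12], [0, 0, 0], 1],
    [[0.448, -0.302, -0.12], [0, 0, 0], 1]
  ]
}}

```text
clock: 1.52
ee_pos: [0.5306, -0.2412, 0.3423]
ee_rot: [[0.964, 0.265, -0.001], [0.265, -0.964, -0.0], [-0.001, -0.0, -1.0]]
ft_force: [0.6, -1.5, -0.0]
finger_gap: 0.0876
finger_force: 0.0
```

```bash
python3 - <<'E'
from h import *
snap('wrist','w1')
E
```

```text
(no output)
```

View pics/w1.png

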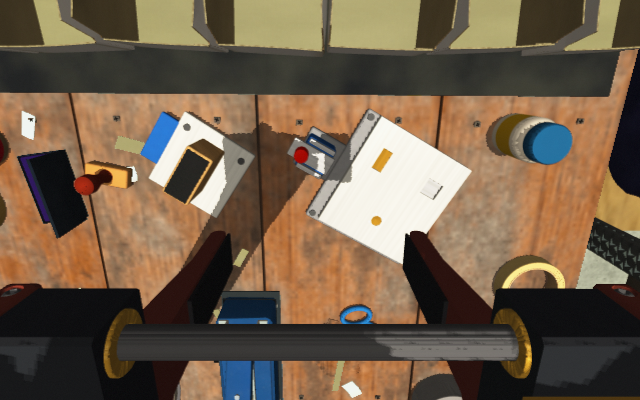

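The picture shows the following:
- **Former:** block top at (192,172), blue tongue at (160,137).
- **Base:** red knob at (302,155), brass groove at (382,160), brass cone at (377,221) and the flat at (431,189).
- **Bystanders:** stamp at (100,178), close to the former's tongue side.

Next I'll segment these features and fit the poses.

```bash
cat >> h.py <<'E'
def blobs(img,lo,hi,win,amin=15):
    x0,y0,x1,y1=win; h=cv2.cvtColor(img[y0:y1,x0:x1],cv2.COLOR_BGR2HSV)
    m=cv2.inRange(h,np.array(lo),np.array(hi)); n,l,s,c=cv2.connectedComponentsWithStats(m)
    out=[]
    for i in np.argsort(-s[1:,4])[:4]+1:
        if s[i,4]<amin: continue
        ys,xs=np.where(l==i); r=cv2.minAreaRect(np.c_[xs+x0,ys+y0].astype(np.float32))
        out.append((c[i]+[x0,y0],int(s[i,4]),r))
    return out
E
python3 - <<'E'
from h import *
np.set_printoptions(suppress=True,precision=4)
im=cv2.imread('pics/w1.png'); f='w1'
for nm,lo,hi,win,z in [('brass',(12,120,120),(30,255,255),(355,130,460,240),.026),('red',(0,150,80),(8,255,255),(285,135,325,180),.0875),('tongue',(100,120,120),(125,255,255),(130,100,190,170),.026),('blocktop',(0,0,0),(180,120,70),(160,140,225,205),.088),('flatshadow',(0,0,0),(180,40,225),(415,170,447,205),.024),('plate',(0,0,190),(180,40,255),(300,100,480,270),.026),('fplate',(0,0,190),(180,40,255),(140,105,215,220),.026)]:
    for c,a,r in blobs(im,lo,hi,win)[:2]:
        q=cv2.boxPoints(r); w=np.array([atz(f,*p,z)[:2] for p in q]); print(nm,a,c.round(1),'ctr',atz(f,*c,z)[:2],'rectctr',w.mean(0),'\n',q.round(1).tolist(),'\n',w.round(4).tolist(), np.linalg.norm(np.diff(w,axis=0),axis=1)[:2])
E
```

```text
brass 446 [448.5 140.4] ctr [ 0.5835 -0.4125] rectctr [ 0.5813 -0.4134] 
 [[438.0, 130.0], [459.0, 130.0], [459.0, 154.0], [438.0, 154.0]] 
 [[0.593, -0.3935], [0.6005, -0.421], [0.5697, -0.4336], [0.562, -0.4055]] [0.0285 0.0333]
brass 221 [381.7 159.8] ctr [ 0.5335 -0.333 ] rectctr [ 0.5333 -0.3329] 
 [[371.29998779296875, 166.5], [383.79998779296875, 147.8000030517578], [391.79998779296875, 153.1999969482422], [379.3999938964844, 171.89999389648438]] 
 [[0.5206, -0.3221], [0.5502, -0.3304], [0.5461, -0.3436], [0.5162, -0.3354]] [0.0308 0.0138]
red 186 [300.7 154.5] ctr [ 0.5236 -0.222 ] rectctr [ 0.5236 -0.2218] 
 [[294.0, 147.0], [307.0, 147.0], [307.0, 162.0], [294.0, 162.0]] 
 [[0.5304, -0.212], [0.5345, -0.227], [0.5168, -0.2317], [0.5126, -0.2165]] [0.0156 0.0184]
tongue 926 [159.1 137.2] ctr [ 0.4827 -0.03  ] rectctr [ 0.482  -0.0298] 
 [[139.10000610351562, 154.10000610351562], [161.89999389648438, 111.30000305175781], [179.10000610351562, 120.5], [156.3000030517578, 163.1999969482422]] 
 [[0.452, -0.0064], [0.5183, -0.0289], [0.5123, -0.0529], [0.4453, -0.0311]] [0.0699 0.
[... 1157 characters left out ...]
] 
 [[0.5341, -0.2801], [0.593, -0.2966], [0.5896, -0.3088], [0.5303, -0.2926]] [0.0612 0.0126]
fplate 1624 [179.9 146.2] ctr [ 0.478  -0.0593] rectctr [ 0.4663 -0.0661] 
 [[146.8000030517578, 177.0], [184.5, 111.0999984741211], [220.89999389648438, 131.89999389648438], [183.1999969482422, 197.8000030517578]] 
 [[0.4218, -0.0209], [0.5265, -0.058], [0.5122, -0.11], [0.4046, -0.0753]] [0.1111 0.054 ]
fplate 507 [206.5 196.3] ctr [ 0.4158 -0.1073] rectctr [ 0.4216 -0.1132] 
 [[190.39999389648438, 201.8000030517578], [213.8000030517578, 170.89999389648438], [232.5, 185.0], [209.0, 215.89999389648438]] 
 [[0.4014, -0.0862], [0.4558, -0.1106], [0.4424, -0.1399], [0.3869, -0.1161]] [0.0596 0.0322]
```

{"fn": "arm_command", "kwargs": {
  "steps": [
    [[-0.028, 0.027, 0.043], [0, 0, 0], 1],
    [[-0.056, 0.054, 0.086], [0, 0, 0], 1],
    [[-0.084, 0.081, 0.129], [0, 0, 0], 1],
    [[-0.112, 0.108, 0.172], [0, 0, 0], 1],
    [[-0.112, 0.108, 0.172], [0, 0, 0], 1],
    [[-0.112, 0.108, 0.172], [0, 0, 0], 1],
    [[-0.112, 0.108, 0.172], [0, 0, 0], 1]
  ]
}}

```text
clock: 2.45
ee_pos: [0.4525, -0.3749, 0.1721]
ee_rot: [[0.964, 0.265, 0.002], [0.265, -0.964, -0.001], [0.002, 0.002, -1.0]]
ft_force: [-0.2, 1.0, 0.7]
finger_gap: 0.0879
finger_force: 0.0
```

```bash
python3 - <<'E'
from h import *
np.set_printoptions(suppress=True,precision=4)
snap('wrist','w2')
im=cv2.imread('pics/w2.png'); f='w2'
th=np.radians(-15);x=np.array([np.cos(th),np.sin(th)]);y=np.array([-x[1],x[0]]);o=np.array([.4888,-.3645])
P=[np.r_[o+x*a+y*b,.026] for a,b in [(35,42),(-45,0),(35,-42)] for a,b in [(a/1e3,b/1e3)]]
print(proj(f,P))
E
```

```text
[[294.5848  73.9708]
 [291.8405 178.1786]
 [378.5489 125.2904]]
```

View pics/w2.png

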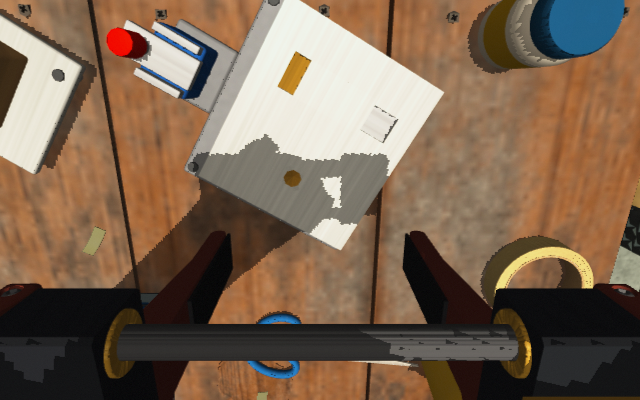

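The seats are clear: groove at (295,73), cone at (292,178), flat at (379,124), knob top at (122,42). They match the predictions to about a pixel.

```bash
python3 - <<'E'
from h import *
from scipy.optimize import least_squares
np.set_printoptions(suppress=True,precision=4)
im=cv2.imread('pics/w2.png'); f='w2'
pts=[]
for nm,lo,hi,win in [('groove',(12,110,60),(30,255,255),(270,40,325,105)),('cone',(12,110,30),(30,255,255),(275,160,310,195)),('flat',(0,0,0),(180,60,215),(355,98,402,150))]:
    b=blobs(im,lo,hi,win)
    for c,a,r in b[:2]: print(nm,a,c,r)
    pts.append(np.array(b[0][2][0]) )
w=np.array([atz(f,*p,.026)[:2] for p in pts]); print(w)
loc=np.array([[35,42],[-45,0],[35,-42]])/1e3
def T(p,l): c,s=np.cos(p[2]),np.sin(p[2]); return p[:2]+l@np.array([[c,s],[-s,c]])
r=least_squares(lambda p:(T(p,loc)-w)[:2].ravel(),[.49,-.36,-.26]); print('2pt',r.x,np.degrees(r.x[2]),T(r.x,loc)-w)
r=least_squares(lambda p:(T(p,loc)-w).ravel(),[.49,-.36,-.26]); print('3pt',r.x,np.degrees(r.x[2]),T(r.x,loc)-w)
c,a,rr=blobs(im,(0,150,80),(8,255,255),(100,20,150,65))[0]; print('red',rr)
h=cv2.cvtColor(im,cv2.COLOR_BGR2HSV)
print('knobtop',atz(f,121,41,.0875))
# plate corners px
C=[(274,0),(444,93),(344,250)]; q=np.array([atz(f,*p,.026)[:2] for p in C]); print(q, np.degrees(np.arctan2(*(q[1]-q[2])[::-1])))
E
```

```text
groove 695 [293.8201  72.741 ] ((293.9217224121094, 72.7181167602539), (17.978750228881836, 39.63288116455078), 27.34987449645996)
cone 217 [291.9217 178.0276] ((291.9000244140625, 178.20001220703125), (16.099689483642578, 15.652474403381348), 26.56505012512207)
flat 98 [388.     131.0816] ((388.15478515625, 131.2794647216797), (10.178205490112305, 30.756690979003906), 51.009002685546875)
[[ 0.5343 -0.3322]
 [ 0.4453 -0.3529]
 [ 0.509  -0.4239]]
2pt [ 0.4894 -0.3641 -0.2548] -14.601161191138127 [[-0.0005 -0.0001]
 [ 0.0005  0.0001]
 [ 0.0036  0.0103]]
3pt [ 0.4882 -0.3673 -0.2944] -16.866867492593553 [[-0.0004 -0.005 ]
 [-0.0001 -0.0013]
 [ 0.0005  0.0063]]
red ((121.26980590820312, 39.205657958984375), (30.407608032226562, 31.63619613647461), 42.51044845581055)
knobtop [ 0.523  -0.2226  0.0875]
[[ 0.5829 -0.3036]
 [ 0.5523 -0.4592]
 [ 0.3885 -0.4196]] -13.605573080858678
```

{"fn": "arm_command", "kwargs": {
  "steps": [
    [[0.016, -0.054, -0.02], [0, 0, 7], 1],
    [[0.032, -0.108, -0.02], [0, 0, 14], 1],
    [[0.05, -0.162, -0.02], [0, 0, 21], 1],
    [[0.066, -0.216, -0.02], [0, 0, 28], 1],
    [[0.083, -0.27, -0.02], [0, 0, 34.1], 1],
    [[0.083, -0.27, -0.02], [0, 0, 34.1], 1],
    [[0.083, -0.27, -0.02], [0, 0, 34.1], 1],
    [[0.083, -0.27, -0.02], [0, 0, 34.1], 1]
  ]
}}

```text
clock: 3.5
ee_pos: [0.46, -0.094, 0.1909]
ee_rot: [[0.946, -0.323, 0.0], [-0.323, -0.946, -0.0], [0.001, 0.0, -1.0]]
ft_force: [0.4, -0.5, 0.4]
finger_gap: 0.088
finger_force: 0.0
```

```bash
python3 - <<'E'
from h import *
np.set_printoptions(suppress=True,precision=4)
snap('wrist','w3')
im=cv2.imread('pics/w3.png'); f='w3'
for nm,lo,hi,win,z in [('tongue',(100,120,120),(125,255,255),(60,20,320,200),.026),('blocktop',(0,0,0),(180,120,70),(240,110,400,230),.088)]:
    for c,a,r in blobs(im,lo,hi,win)[:2]:
        q=cv2.boxPoints(r); w=np.array([atz(f,*p,z)[:2] for p in q]); print(nm,a,c.round(1),'ctr',atz(f,*c,z)[:2],'rectctr',w.mean(0),'\n',q.round(1).tolist(),'\n',w.round(4).tolist(), np.linalg.norm(np.diff(w,axis=0),axis=1)[:2])
E
```

```text
tongue 738 [246.  149.4] ctr [ 0.5023 -0.0368] rectctr [ 0.4999 -0.0357] 
 [[232.0, 136.0], [260.0, 136.0], [260.0, 168.0], [232.0, 168.0]] 
 [[0.5183, -0.0292], [0.5099, -0.054], [0.4813, -0.0426], [0.49, -0.0172]] [0.0262 0.0307]
blocktop 2839 [316.3 189.6] ctr [ 0.4614 -0.0931] rectctr [ 0.4604 -0.0926] 
 [[297.0, 151.0], [335.0, 151.0], [335.0, 228.0], [297.0, 228.0]] 
 [[0.4954, -0.0891], [0.486, -0.1167], [0.4251, -0.097], [0.4352, -0.0674]] [0.0292 0.064 ]
blocktop 30 [249.7 207.9] ctr [ 0.464  -0.0373] rectctr [ 0.4645 -0.0388] 
 [[244.0, 206.0], [250.5, 199.5], [258.5, 207.5], [252.0, 214.0]] 
 [[0.467, -0.0335], [0.4705, -0.0406], [0.4621, -0.0441], [0.4586, -0.037]] [0.0078 0.0091]
```

View pics/w3.png

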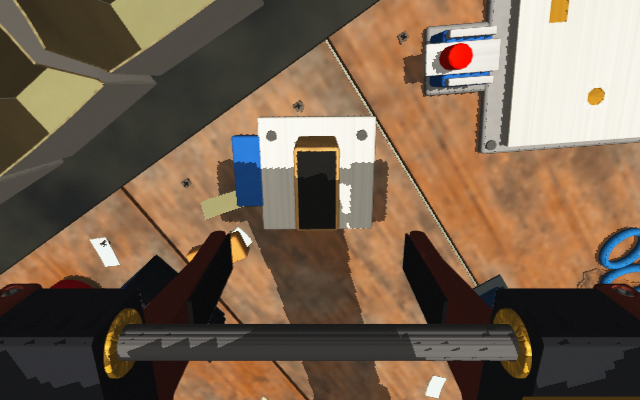

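The block is aligned with the tool and centred at (316,190), which is under the TCP to within about 1.5 mm. The stamp at (220,240) is clear of the finger. I'll descend, grip, and lift a little.

{"fn": "arm_command", "kwargs": {
  "steps": [
    [[0, -0.001, 0.05], [0, 0, 0], 1],
    [[0, -0.001, 0.1], [0, 0, 0], 1],
    [[0, -0.001, 0.135], [0, 0, 0], 1],
    [[0, -0.001, 0.151], [0, 0, 0], 1],
    [[0, -0.001, 0.151], [0, 0, 0], 1],
    [[0, -0.001, 0.151], [0, 0, 0], 0],
    [[0, -0.001, 0.151], [0, 0, 0], -0.5],
    [[0, -0.001, 0.151], [0, 0, 0], -1],
    [[0, -0.001, 0.151], [0, 0, 0], -1],
    [[0, -0.001, 0.151], [0, 0, 0], -1],
    [[0, -0.001, 0.151], [0, 0, 0], -1],
    [[0, -0.001, 0.151], [0, 0, 0], -1]
  ]
}}

```text
clock: 5.05
ee_pos: [0.4602, -0.0919, 0.0397]
ee_rot: [[0.947, -0.322, -0.0], [-0.322, -0.947, -0.0], [-0.0, 0.0, -1.0]]
ft_force: [-0.5, -1.7, 1.7]
finger_gap: 0.0357
finger_force: 30.0
```

{"fn": "arm_command", "kwargs": {
  "steps": [
    [[0, 0, -0.02], [0, 0, 0], -1],
    [[0, 0, -0.06], [0, 0, 0], -1],
    [[0, 0, -0.1], [0, 0, 0], -1],
    [[0, 0, -0.125], [0, 0, 0], -1],
    [[0.01, 0.021, -0.125], [0, 0, 0], -1],
    [[0.03, 0.062, -0.125], [0, 0, -1], -1],
    [[0.05, 0.108, -0.125], [0, 0, -2], -1],
    [[0.072, 0.154, -0.125], [0, 0, -3], -1],
    [[0.093, 0.2, -0.125], [0, 0, -4.2], -1],
    [[0.108, 0.233, -0.125], [0, 0, -4.2], -1],
    [[0.1153, 0.2484, -0.125], [0, 0, -4.2], -1],
    [[0.1153, 0.2484, -0.125], [0, 0, -4.2], -1],
    [[0.1153, 0.2484, -0.125], [0, 0, -4.2], -1],
    [[0.1153, 0.2484, -0.125], [0, 0, -4.2], -1]
  ]
}}

```text
clock: 6.8
ee_pos: [0.4899, -0.362, 0.1647]
ee_rot: [[0.969, -0.249, -0.0], [-0.249, -0.969, 0.001], [-0.0, -0.001, -1.0]]
ft_force: [0.1, -0.1, -4.6]
finger_gap: 0.0357
finger_force: 30.0
```

```bash
python3 - <<'E'
from h import *
snap('wrist','w4');s=sensors.observe();print(s['ee_pos'],s['ft_force'],s['finger_gap'],np.degrees(np.arctan2(s['ee_rot'][1,0],s['ee_rot'][0,0])))
E
```

```text
[ 0.48989288 -0.36243735  0.16477651] [ 0.51233635 -0.11390479 -4.54702818] 0.0360802301374627 -14.441386034026289
```

View pics/w4.png

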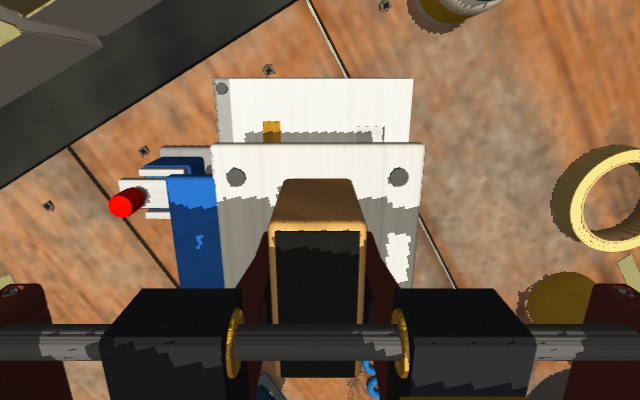

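The former hangs level and parallel to the plate. Its foot screws are at (236,177) and (399,177), the groove is at (272,131) and the knob at (124,205). I'll check the offset numerically.

```bash
python3 - <<'E'
from h import *
np.set_printoptions(suppress=True,precision=4)
im=cv2.imread('pics/w4.png'); f='w4'
c=[]
for win in [(222,163,250,191),(385,163,413,191)]:
    b=blobs(im,(0,0,60),(180,60,150),win); print([(x[0],x[1]) for x in b[:2]]); c.append(b[0][0])
w=np.array([atz(f,*p,.125+.026)[:2] for p in c]); print(w, np.linalg.norm(w[0]-w[1]))
d=w[0]-w[1]; th=np.arctan2(-d[0],d[1]); X=np.array([np.cos(th),np.sin(th)]); print(np.degrees(th),'origin',w.mean(0)-.035*X)
h=cv2.cvtColor(im,cv2.COLOR_BGR2HSV)
b=blobs(im,(12,110,60),(30,255,255),(255,110,295,145)); print(b[0]); q=cv2.boxPoints(b[0][2]); g=np.array([atz(f,*p,.026)[:2] for p in q]); print(g)
print('pred groove px',proj(f,[np.r_[np.array([.4894,-.3641])+T,.026] for T in [np.array([.968*a+.252*b_,-.252*a+.968*b_])/1e3 for a,b_ in [(51,34.5),(51,42),(51,49.5)]]]))
E
```

```text
[(array([235.5179, 176.9214]), 280)]
[(array([397.9897, 176.9379]), 290)]
[[ 0.5349 -0.3291]
 [ 0.5138 -0.4113]] 0.08485788729285455
-14.40350562487402 origin [ 0.4905 -0.3615]
(array([271.2786, 131.6016]), 384, ((271.5, 131.5), (21.0, 17.0), 90.0))
[[ 0.5507 -0.3295]
 [ 0.5471 -0.3435]
 [ 0.5299 -0.3385]
 [ 0.5336 -0.3243]]
pred groove px [[279.9501 120.5672]
 [271.1061 120.5392]
 [262.2624 120.5111]]
```

{"fn": "arm_command", "kwargs": {
  "steps": [
    [[-0.0005, 0.0023, 0.04], [0, 0, 0], -1],
    [[-0.0005, 0.0023, 0.075], [0, 0, 0], -1],
    [[-0.0005, 0.0023, 0.09], [0, 0, 0], -1],
    [[-0.0005, 0.0023, 0.094], [0, 0, 0], -1],
    [[-0.0005, 0.0023, 0.096], [0, 0, 0], -1],
    [[-0.0005, 0.0023, 0.0975], [0, 0, 0], -1],
    [[-0.0005, 0.0023, 0.0985], [0, 0, 0], -1],
    [[-0.0005, 0.0023, 0.0995], [0, 0, 0], -1],
    [[-0.0005, 0.0023, 0.1], [0, 0, 0], -1],
    [[-0.0005, 0.0023, 0.1], [0, 0, 0], -1]
  ]
}}

```text
clock: 8.1
ee_pos: [0.4885, -0.3661, 0.0647]
ee_rot: [[0.968, -0.251, -0.0], [-0.251, -0.968, 0.0], [-0.0, -0.0, -1.0]]
ft_force: [0.3, -0.0, -5.0]
finger_gap: 0.0357
finger_force: 30.0
```

{"fn": "arm_command", "kwargs": {
  "steps": [
    [[0, 0, 0.0005], [0, 0, 0], -1],
    [[0, 0, 0.001], [0, 0, 0], -1],
    [[0, 0, 0.0015], [0, 0, 0], -1],
    [[0, 0, 0.002], [0, 0, 0], -1],
    [[0, 0, 0.002], [0, 0, 0], -1]
  ]
}}

```text
clock: 8.72
ee_pos: [0.4885, -0.366, 0.0626]
ee_rot: [[0.968, -0.251, -0.0], [-0.251, -0.968, 0.0], [-0.0, -0.0, -1.0]]
ft_force: [-0.5, 0.2, -5.8]
finger_gap: 0.0361
finger_force: 30.0
```

{"fn": "arm_command", "kwargs": {
  "steps": [
    [[0, 0, 0.0005], [0, 0, 0], -1],
    [[0, 0, 0.001], [0, 0, 0], -1],
    [[0, 0, 0.001], [0, 0, 0], -1]
  ]
}}

```text
clock: 9.1
ee_pos: [0.4887, -0.3656, 0.0618]
ee_rot: [[0.968, -0.251, 0.0], [-0.251, -0.968, 0.0], [0.0, -0.001, -1.0]]
ft_force: [0.3, 1.8, -1.3]
finger_gap: 0.0357
finger_force: 30.0
```

Contact is light and pushes toward +y, so I'll comply by 1 mm and keep lowering.

{"fn": "arm_command", "kwargs": {
  "steps": [
    [[0, -0.0005, 0], [0, 0, 0], -1],
    [[0, -0.001, 0], [0, 0, 0], -1],
    [[0, -0.001, 0.0005], [0, 0, 0], -1],
    [[0, -0.001, 0.001], [0, 0, 0], -1],
    [[0, -0.001, 0.001], [0, 0, 0], -1]
  ]
}}

```text
clock: 9.72
ee_pos: [0.4887, -0.3648, 0.0609]
ee_rot: [[0.968, -0.251, -0.0], [-0.251, -0.968, 0.0], [-0.0, -0.0, -1.0]]
ft_force: [-2.3, 3.2, 3.6]
finger_gap: 0.0359
finger_force: 30.0
```

{"fn": "arm_command", "kwargs": {
  "steps": [
    [[-0.0005, -0.0007, 0], [0, 0, 0], -1],
    [[-0.0005, -0.0007, 0.0002], [0, 0, 0], -1],
    [[-0.0005, -0.0007, 0.0002], [0, 0, 0], -1]
  ]
}}

```text
clock: 10.1
ee_pos: [0.4886, -0.3646, 0.0608]
ee_rot: [[0.968, -0.251, 0.0], [-0.251, -0.968, -0.0], [0.0, 0.0, -1.0]]
ft_force: [0.2, 1.9, 4.7]
finger_gap: 0.036
finger_force: 30.0
```

{"fn": "arm_command", "kwargs": {
  "steps": [
    [[0, 0, 0], [0, 0, 0], -0.1],
    [[0, 0, 0], [0, 0, 0], 0.2],
    [[0, 0, 0], [0, 0, 0], 0.6],
    [[0, 0, 0], [0, 0, 0], 0.6],
    [[0, 0, -0.01], [0, 0, 0], 0.6],
    [[0, 0, -0.05], [0, 0, 0], 0.6],
    [[0, 0, -0.1], [0, 0, 0], 0.6],
    [[0, 0, -0.13], [0, 0, 0], 0.6],
    [[0, 0, -0.13], [0, 0, 0], 0.6],
    [[0, 0, -0.13], [0, 0, 0], 0.6]
  ]
}}

```text
clock: 11.35
ee_pos: [0.4879, -0.364, 0.19]
ee_rot: [[0.968, -0.251, -0.001], [-0.251, -0.968, 0.0], [-0.001, -0.0, -1.0]]
ft_force: [-0.2, -0.1, -0.5]
finger_gap: 0.0702
finger_force: 0.0
```

```bash
python3 - <<'E'
from h import *
np.set_printoptions(suppress=True,precision=4)
snap('wrist','w5');snap('side','s5');s=sensors.observe();print(s['ee_pos'],s['ft_force'],s['finger_gap'])
a=cv2.resize(cv2.imread('pics/w5.png')[0:300,80:480],(800,600)); cv2.imwrite('pics/w5c.png',a)
f='w5'
print('pred feet b,c dots if home (z=.047)',proj(f,[np.r_[np.array([.4894,-.3641])+np.array([.968*a+.252*b,-.252*a+.968*b])/1e3,.047] for a,b in [(35,42),(35,-42)]]))
b=blobs(cv2.imread('pics/w5.png'),(0,150,80),(8,255,255),(0,0,320,300)); print(b[0],atz(f,*b[0][0],.085))
E
```

```text
[ 0.4876 -0.3638  0.1891] [-0.4978  0.5499  0.0748] 0.0705876502959304
pred feet b,c dots if home (z=.047) [[269.3926 137.0004]
 [365.7268 137.0719]]
(array([137.4347, 190.8213]), 582, ((138.90000915527344, 191.30001831054688), (22.807889938354492, 33.541019439697266), 63.43495178222656)) [ 0.5235 -0.2239  0.085 ]
```

View pics/w5c.png

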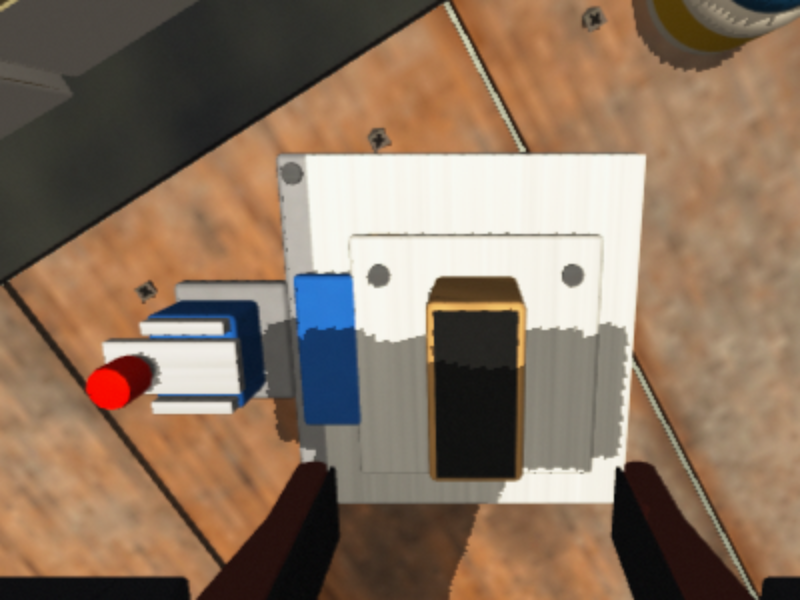

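The foot screws at (269,137.5) and (366,137.5) match the home prediction exactly. The knob top is at (136,194). Now the bolt: I'll pinch the knob along its slide axis.

{"fn": "arm_command", "kwargs": {
  "steps": [
    [[0, -0.05, 0], [0, 0, 0], 0.6],
    [[-0.001, -0.1, 0], [0, 0, 0], 0.6],
    [[-0.001, -0.145, 0], [0, 0, 0], 0.6],
    [[-0.001, -0.145, 0.03], [0, 0, 0], 0.6],
    [[-0.001, -0.145, 0.08], [0, 0, 0], 0.6],
    [[-0.001, -0.145, 0.115], [0, 0, 0], 0.6],
    [[-0.001, -0.145, 0.125], [0, 0, 0], 0.6],
    [[-0.001, -0.145, 0.125], [0, 0, 0], 0.6],
    [[-0.001, -0.145, 0.125], [0, 0, 0], 0],
    [[-0.001, -0.145, 0.125], [0, 0, 0], -0.4],
    [[-0.001, -0.145, 0.125], [0, 0, 0], -0.7],
    [[-0.001, -0.145, 0.125], [0, 0, 0], -1],
    [[-0.001, -0.145, 0.125], [0, 0, 0], -1],
    [[-0.001, -0.145, 0.125], [0, 0, 0], -1]
  ]
}}

```text
clock: 13.2
ee_pos: [0.524, -0.2235, 0.0655]
ee_rot: [[0.968, -0.251, 0.0], [-0.251, -0.968, 0.0], [0.0, -0.0, -1.0]]
ft_force: [0.5, 0.4, 0.4]
finger_gap: 0.0174
finger_force: 30.0
```

{"fn": "arm_command", "kwargs": {
  "steps": [
    [[0, 0.005, 0], [0, 0, 0], -1],
    [[0, 0.011, 0], [0, 0, 0], -1],
    [[0, 0.017, 0], [0, 0, 0], -1],
    [[0, 0.023, 0], [0, 0, 0], -1],
    [[0, 0.029, 0], [0, 0, 0], -1],
    [[0, 0.034, 0], [0, 0, 0], -1],
    [[0, 0.038, 0], [0, 0, 0], -1],
    [[0, 0.04, 0], [0, 0, 0], -1],
    [[0, 0.04, 0], [0, 0, 0], -1],
    [[0, 0.04, 0], [0, 0, 0], -1]
  ]
}}

```text
clock: 14.45
ee_pos: [0.5141, -0.2617, 0.0655]
ee_rot: [[0.968, -0.251, 0.0], [-0.251, -0.968, 0.001], [-0.0, -0.001, -1.0]]
ft_force: [0.8, 4.8, 2.8]
finger_gap: 0.0174
finger_force: 30.0
```

Moved 39.5 mm with only friction resisting. I'll nudge it to the stop, then release and rise.

{"fn": "arm_command", "kwargs": {
  "steps": [
    [[0, 0.001, 0], [0, 0, 0], -1],
    [[0, 0.001, 0], [0, 0, 0], -1],
    [[0, 0.001, 0], [0, 0, 0], -0.5],
    [[0, 0.001, 0], [0, 0, 0], 0],
    [[0, 0.001, 0], [0, 0, 0], 0.3],
    [[0, 0.001, 0], [0, 0, 0], 0.3],
    [[0, 0.001, -0.02], [0, 0, 0], 0.3],
    [[0, 0.001, -0.06], [0, 0, 0], 0.3],
    [[0, 0.001, -0.12], [0, 0, 0], 0.3],
    [[0, 0.001, -0.15], [0, 0, 0], 0.3],
    [[0, 0.001, -0.15], [0, 0, 0], 0.3],
    [[0, 0.001, -0.15], [0, 0, 0], 0.3]
  ]
}}

```text
clock: 15.95
ee_pos: [0.5128, -0.2633, 0.2144]
ee_rot: [[0.968, -0.252, -0.002], [-0.252, -0.968, 0.0], [-0.002, -0.0, -1.0]]
ft_force: [-0.4, 0.3, -0.6]
finger_gap: 0.0571
finger_force: 0.0
```

```bash
python3 - <<'E'
from h import *
np.set_printoptions(suppress=True,precision=4)
snap('wrist','w6');f='w6'
print(proj(f,[np.r_[np.array([.4894,-.3641])+np.array([.968*a+.252*b,-.252*a+.968*b])/1e3,.047] for a,b in [(35,42),(35,-42)]]))
b=blobs(cv2.imread('pics/w6.png'),(0,150,80),(8,255,255),(150,0,500,300)); print(b[0],atz(f,*b[0][0],.085))
E
```

```text
[[383.377  131.5627]
 [473.0736 131.605 ]]
(array([314.8422, 181.4046]), 393, ((314.5, 181.0), (24.0, 19.0), 90.0)) [ 0.5134 -0.2608  0.085 ]
```

View pics/w6.png

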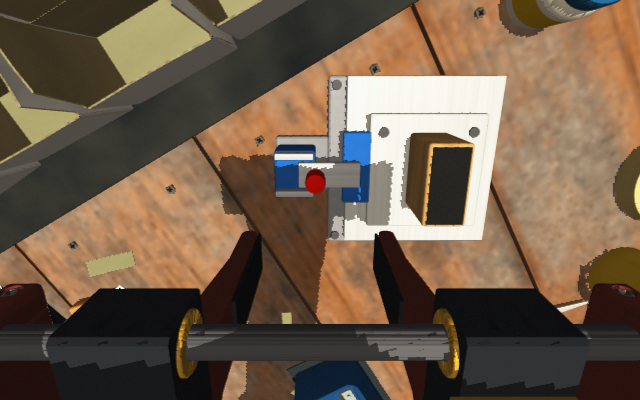

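The bolt lies over the tongue with its knob at (315,181). The foot screws at (384,132) and (474,132) still match the home prediction, and the fingers are clear. Handing in.

```bash
python3 -c "
from cell import bot
print(bot.close_job())"
```

```text
the job is handed in; nothing more can be done
None
```

By the last picture the former is home in its three seats, and the bolt was slid about 40 mm in over the tongue and let go. The job is handed in at about 16 s; no verdict came back.

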